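Close a pouring frame: clip in the end plate and fold the wick cover level

ROBOT

A 6-joint arm with a two-finger parallel gripper is mounted at the origin on a cart in front of the work surface, level with it; the furniture and walls round the work are solid. World frame = base frame: x ahead of the robot, y to its left, z up, the work surface at z = 0. Lengths are in m, angles in rad, forces in N, time in s.
With the tool pointing down it reaches from about 0.25 to 0.775 m from the base axis. Payload 4 kg.
Tool frame: the origin (TCP) lies at the very end of the fingers, on their centre line; the grasp point (between the pads) lies 19 mm behind it (robot.hold_point_z is the distance from the TCP to the grasp point, in m); z points along the fingers, y is the line along which they close (so a half turn about z gives the same grasp; the last joint's range is limited). The gripper opens to 94 mm and grips with 3 to 60 N. Pads are 16 mm wide; open, the fingers measure 119 mm over their backs; the gripper's body (75 mm by 177 mm) begins 78 mm behind the grasp point.
Start: joints at [1.107, 0.087, 1.371, -0, 1.684, -0.103], TCP at [0.194, 0.515, 0.206] pointing down, gripper open.
Joint ranges: [-3.1, 3.1], [-0.76, 2.03], [0.27, 2.55], [-1.08, 4.22], [0.17, 2.65], [-2.57, 2.57]. Speed limits (rad/s): [2.79, 2.79, 3.14, 3.14, 3.14, 3.14].

INTERFACE

Orientations are given as [roll, pitch, yaw] about the fixed x, y, z axes, in that order (R = Rz(yaw) Ry(pitch) Rx(roll)).
In Python, from bench import robot gives the robot as it stands.
- The arm moves only by the tool carry_out, never from a script. Its argument "steps" is a list of rows, each a list of 3 entries, a list of its own where there are three numbers: the shift along the tool's x, y, z in m, then the turn about the tool's z in units of 10 degrees (1.0 is 10 degrees), then the closure, from -1 (fully open) to 1 (shut). In form: [[[tx, ty, tz], roll, jaw], ...]. A call has 1 to 10 rows; each row is the pose to reach, as a shift and turn from the pose commanded when the call began, along the tool's axes at that moment; what a row does not reach only later rows make up. A row lasts 1/8 s, in which the tool goes at most 62.5 mm and 10.7 degrees, less where a joint would pass 70% of its speed; a pose out of reach is approached as far as the arm can. A call with a gripper value outside its range is refused whole. The fingers move at their own pace and stop on an object; the grip force is fixed at half the most. Time passes only in rows, so rows that repeat a pose let the fingers close. It gives the time, the measured TCP pose, the force, the opening and the grip force at its end, in the units of the state.
- robot.get_obs(): the state, without advancing time (a new reading comes with each control period).
- robot.snapshot(name): name is "side" or "top"; returns a dict with "image" (384x512x3 uint8, red, green, blue), "z_map" (384x512 float32, m along the optical axis (not along the pixel's ray), 0 where there is no reading), "mtx" (3x3 intrinsics, pixels), "R" (3x3) and "t" (3): a world point X has camera coordinates R X + t. Camera axes: x right, y down, z forward; pixel columns grow to the right and rows downward; lengths in m; the calibration is good to about 2 mm. A picture is of the moment at which its call begins.
- robot.close_job(): hands the job in; it is judged then, once.
The state is a dict: "time": time; "joint_positions": joint angles; "qvel": joint speeds; "joint_torque": joint torques, N m; "tool_pos": TCP position; "ee_rot": TCP orientation; "wrist_force": force on the tool from outside, world axes, zero at the start; "wrist_torque": the same for the moment, N m; "width": finger opening in m; "finger_force": force on a finger pad.
Only numpy, scipy, OpenCV 4.12 (cv2) and the standard library are available. Lean on these libraries where they do the work, as an engineer would, in place of code of your own. Each camera call takes 0.05 s, during which the arm holds its last target. There are 200 camera calls.

TASK

Get the pouring frame ready for a candle: take the metal end plate out of the wooden rack and slide its two ears down into the spring-clip slots of the frame until the plate sits fully home on the bed, upright and square. Then fold the stiff wooden cover forward over it until it lies level, and leave the spool, the tealight and the jar where they are.

Things in the scene. Friction and masses are not known exactly. Their poses are not given: they have to be found in the camera images.
- plate: Loose aluminium end plate, 0.14 to 0.25 kg, standing in the rack: 8 mm thick (x), 76 mm wide (y), 86 mm high (z). One ear per side, reaching to 50 mm from the middle, 8 mm thick, 10 to 34 mm above the lower edge. Front and back alike. Origin: middle of the lower edge; x is its normal, z up. Grip it across its thickness at the middle of the upper edge.
- rack: Low wooden rack, fixed, 60 x 110 mm, origin at the centre of its underside. The plate stands in its groove, normal along the rack's x; groove along y, 11 mm wide, 60 mm long, floor 6 mm above the table, ribs up to 28 mm.
- frame: Fixed pouring frame: wooden board 10 mm thick, x -65 to +135, y -65 to +65 mm; origin on its underside, x toward back wall and hinge. On it, centred in y and square, stands the dark steel clip frame with two slotted posts, clamped with its middle anywhere from x -18 to +18 mm: where is not reported and must be felt or seen. The board in front of it is free.
- cover_hinge (a point): Middle of the cover's hinge line on the frame, at x +120 mm, y 0, 112 mm above the table; the hinge runs along the frame's y.
- cover_edge (a point): Middle of the cover's free edge, 150 mm from the hinge, halfway through the cover's 6 mm thickness; it moves with the cover, which is a plain wooden panel 92 mm wide along the hinge.
- cover (a joint): Cover angle: 0 level, reaching from the hinge to -x over mould and plate, on a stop, underside 109 mm above the table, 5 mm over a plate that is home; pi/2 upright. Starts leaning back at 2.05 to 2.35 (2.4 at most). Stiff hinge (0.16 N m): it stays where it is left; fold it by pushing its back near the free edge forward, then down, with 1 to 3 N.
- wick_spool: Bystander: wooden wick spool, 60 mm across, 68 mm high, origin at the centre of its underside. Leave it alone.
- tealight: Bystander: tealight, 38 mm across, 24 mm high, origin at the centre of its underside. Leave it alone.
- jar: Bystander: candle jar, 58 mm across, 72 mm high, origin at the centre of its underside. Leave it alone.
- clip_bed (a point): On the frame at x 0, y 0, 18 mm above the table: the level of the clip frame's bed (26 mm deep in x), on which the plate's lower edge sits when home; its upper edge is then at 104 mm and its normal along the frame's x. (This point is fixed to the board and does not follow the clip frame's x.)
- post_top (a point): On the frame at x 0, y +48 mm, 66 mm above the table: level of the post tops. Posts span y 40 to 57 mm either side and 11.5 mm either way in x of the clip frame's middle (flat front faces). The slot in the middle of each is 11 mm wide in x, reaches out to y 52 mm, and is open at the top and inwards. Small flared lips, tips 70 mm high, widen its mouth to 14 mm. (Does not follow the clip frame's x.)
- spring_level (a point): On the frame at x 0, y +46 mm, 46 mm above the table: the height where the springs press. A spring leaf on the front (-x) wall of each slot pushes the ear to the rear wall with 5 to 8 N, so the plate must be pressed down, with some 6 to 12 N over the last 23 mm; home, it stands about 1.5 mm behind the slots' middle. (Does not follow the clip frame's x.)
- mould_rim (a point): On the frame at x +66 mm, y 0, 61 mm above the table: middle of the top of the fixed silicone mould, 68 mm across, that stands behind the posts. Behind it is the back wall, x +113 to +127 mm, 104 mm high.

How it is judged:
By the outcome, as a careful person would: the job done as asked, in the order asked, and still so for the second after the job is handed in, with the robot touching nothing.
It also fails if it takes over 64 s, if anything falls off the work surface, if the arm or the gripper's body presses on something with over 40 N, if the wrist force passes 120 N, or if a joint passes its speed limit or range.

## Working session

There is one attempt and no reset: what is moved stays moved. The work goes in short steps, Python scripts to look and compute and a tool call to move; the robot and the scene stay as the last step left them, time stands still between calls to the robot, and variables do not carry over. Pictures are saved under pics/ and viewed, at most 10 in all, crops included, and the job is handed in when it is done.

Besides the shell and the picture viewer there is one more tool, called after "Call:" by a JSON object that holds its "name" and its "arguments", one argument or row to a line. carry_out: Moves the arm, as the interface text tells. Its arguments: {"type":"object","properties":{"steps":{"type":"array","items":{"type":"array"}}},"required":["steps"]}

```bash
mkdir -p pics; cat > h.py <<'E'
import numpy as np, cv2
from bench import robot
def snap(n):
    s=robot.snapshot(n); z=s["z_map"]; v,u=np.mgrid[:z.shape[0],:z.shape[1]]
    K=s["mtx"]; c=np.stack([(u-K[0,2])/K[0,0]*z,(v-K[1,2])/K[1,1]*z,z],-1)
    P=(c-s["t"])@s["R"]; P[z<=0]=np.nan
    return s,P
def save(im,name): cv2.imwrite("pics/"+name,im[...,::-1])
E
python3 - <<'E'
from h import *
ims=[]
for n in("top","side"):
    s,P=snap(n); np.savez(n+"0.npz",P=P,im=s["image"],K=s["mtx"],R=s["R"],t=s["t"]); 
    save(cv2.resize(s["image"],(800,600)),n+"0.png"); print(n,-s["R"].T@s["t"],s["R"].round(2).tolist())
o=robot.get_obs();print({k:np.round(v,3).tolist() for k,v in o.items()})
E
```

```text
top [0.30238124 0.11509971 1.2537944 ] [[0.03, -1.0, 0.0], [-0.98, -0.03, -0.2], [0.2, 0.0, -0.98]]
side [0.9760973  1.00820921 0.53941321] [[-0.9, 0.44, 0.0], [0.18, 0.37, -0.91], [-0.4, -0.82, -0.41]]
{'time': 0.1, 'joint_positions': [1.107, 0.088, 1.372, 0.0, 1.684, -0.103], 'qvel': [-0.002, -0.002, -0.004, 0.0, -0.0, 0.0], 'joint_torque': [0.002, -34.125, -30.33, 0.072, 0.03, -0.0], 'tool_pos': [0.194, 0.514, 0.204], 'ee_rot': [-3.14, -0.0, 2.781], 'wrist_force': [0.946, 0.192, 0.233], 'wrist_torque': [-0.023, 0.004, -0.008], 'finger_force': 0.0, 'width': 0.094}
```

View pics/top0.png

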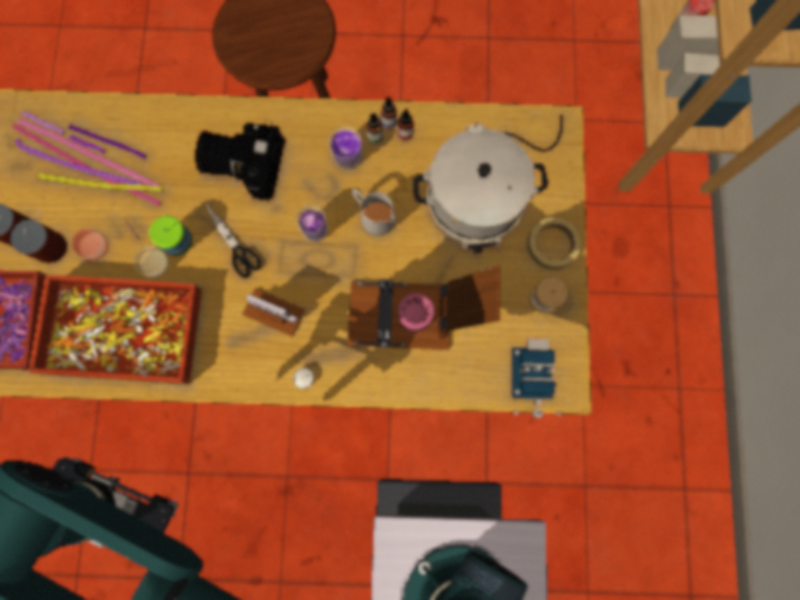

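View pics/side0.png

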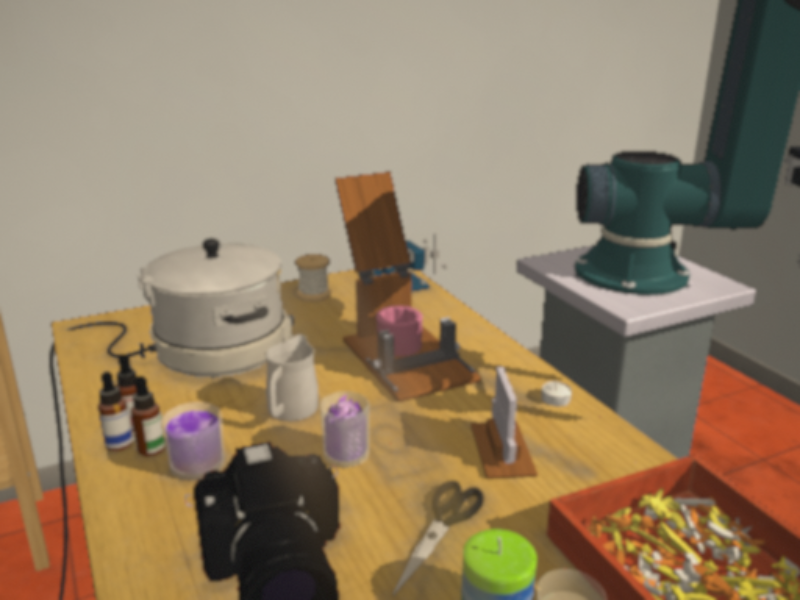

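Top view (800x600 scale): plate in rack at (272,308), clip frame posts at about (385,287)/(385,340), mould (416,311), cover (473,298), tealight (304,378), spool (551,293), jar (312,222). The frame's x points along about world −y.

```bash
python3 - <<'E'
from h import *
d=np.load("top0.npz");P=d["P"]
def roi(u0,u1,v0,v1,s=.64): return P[int(v0*s):int(v1*s),int(u0*s):int(u1*s)].reshape(-1,3)
def rect(p,n): 
    c,sz,a=cv2.minAreaRect((p[:,:2]*1000).astype(np.float32)); print(n,len(p),np.round(c,1),np.round(sz,1),round(a,1),"z",np.round(np.median(p[:,2]),4), "mean",p.mean(0).round(4))
q=roi(235,320,280,345)
pl=q[q[:,2]>.078];rect(pl,"plate")
rk=q[(q[:,2]>.02)&(q[:,2]<.036)];rect(rk,"rack")
q=roi(335,520,255,365); 
rect(q[(q[:,2]>.006)&(q[:,2]<.26)&(q[:,2]>.004)],"all")
b=roi(340,460,270,360);rect(b[(b[:,2]>.006)&(b[:,2]<.014)],"board")
p=roi(365,400,270,360)
for s in(0,1):
    t=p[(p[:,2]>.055)&(p[:,2]<.08)&((p[:,1]<9)&((p[:,0]>np.nanmedian(p[:,0]))==s))];rect(t,"post%d"%s)
m=roi(395,440,285,335);m=m[(m[:,2]>.05)&(m[:,2]<.07)];rect(m,"mould")
w=roi(425,460,265,365);w=w[(w[:,2]>.095)&(w[:,2]<.118)];rect(w,"wall")
c=roi(440,510,255,340);c=c[(c[:,2]>.13)];rect(c,"cover");
i=np.argsort(c[:,2]);print("top",c[i[-40:]].mean(0),"low",c[i[:40]].mean(0))
d=np.load("side0.npz");P=d["P"]
q=roi(480,525,360,470);q=q[(q[:,2]>.04)];rect(q[q[:,2]<.1],"sideplate");print(np.nanmax(q[:,2]))
p=roi(370,470,315,385);p=p[(p[:,2]>.03)&(p[:,2]<.072)];
for s in(0,1):
    e=roi(*((375,397,325,375) if s else (438,458,315,352)));e=e[(e[:,2]>.03)&(e[:,2]<.075)];rect(e,"sidepost%d"%s)
c=roi(335,410,170,275);c=c[(c[:,2]>.12)];rect(c,"sidecover");i=np.argsort(c[:,2]);print(c[i[-40:]].mean(0),c[i[:40]].mean(0))
E
```

```text
plate 85 [528.1 370.3] [75.   8.1] 68.2 z 0.0914 mean [0.5275 0.37   0.0904]
rack 118 [527.9 370.6] [97.6 31. ] 68.0 z 0.0276 mean [0.5257 0.3734 0.0275]
all 3832 [545.4  72.4] [217. 360.] 1.5 z 0.0184 mean [0.5273 0.0856 0.0728]
board 1514 [528.4 128.6] [230.5 175. ] 87.5 z 0.0101 mean [0.5252 0.14   0.0101]
post0 40 [502.5 145.5] [24.8 65.9] 65.9 z 0.0659 mean [0.4863 0.1511 0.0663]
post1 40 [560.4 145. ] [64.8 23.5] 20.8 z 0.0652 mean [0.5764 0.1499 0.0641]
mould 217 [530.5  93. ] [68.5 64.9] 1.8 z 0.061 mean [0.531  0.0941 0.0604]
wall 111 [529.3  46.1] [89.2 17.2] 1.8 z 0.1057 mean [0.5278 0.0449 0.107 ]
cover 1066 [ 5.294e+02 -5.000e-01] [72.3 92.3] 89.7 z 0.1944 mean [ 0.5283 -0.0035  0.1926]
top [ 0.52578577 -0.03419758  0.24362443] low [0.52930679 0.03177922 0.13300289]
sideplate 451 [528.7 372.5] [97.4  9.2] 68.9 z 0.0731 mean [0.5341 0.3812 0.071 ]
0.09436956120436325
sidepost0 196 [481.2 158.1] [25.7 25.5] 67.2 z 0.052 mean [0.484  0.1584 0.0514]
sidepost1 278 [568.5 131.7] [80.  27.8] 63.7 z 0.0519 mean [0.5757 0.1468 0.0513]
sidecover 2185 [529.3   3.3] [80.8 93.9] 89.9 z 0.1814 mean [0.5309 0.0031 0.1815]
[ 0.53126849 -0.03234135  0.24221896] [0.53444747 0.03897551 0.12143664]
```

```bash
cat >> h.py <<'E'
from scipy.spatial.transform import Rotation as Ro
def go(x,y,z,yawdeg):
    o=robot.get_obs();R=Ro.from_euler("xyz",o["ee_rot"])
    s=R.inv().apply(np.array([x,y,z])-o["tool_pos"]); yaw=np.degrees(o["ee_rot"][2])
    print("shift",s.round(4),"turn units",round(-(((yawdeg-yaw+180)%360)-180)/10,3),"pose",o["tool_pos"].round(4) if hasattr(o["tool_pos"],"round") else o["tool_pos"])
E
python3 - <<'E'
from h import *
go(.528,.3705,.150,68.3)
d=np.load("top0.npz");P=d["P"];im=d["im"]
# depth-based edges of frame
X,Y,Z=P[...,0],P[...,1],P[...,2]
def fit(a,b,n):
    a,b=np.array(a),np.array(b)
    for _ in range(4):
        k=np.polyfit(a,b,1);r=b-np.polyval(k,a);g=abs(r)<max(2*np.std(r),.001);a,b=a[g],b[g]
    print(n,"deg",np.degrees(np.arctan(k[0])).round(2),"at mid",a.mean().round(4),np.polyval(k,a.mean()).round(4),len(a),"rms",np.std(b-np.polyval(k,a)).round(5))
on=(Z>.006)&(Z<.0145)
# front edge: max y per row ; sides: min/max x per column
a,b=[],[]
for v in range(182,222):
    c=np.where(on[v,205:250])[0]
    if len(c): a.append(X[v,205+c[0]]);b.append(Y[v,205+c[0]])
fit(a,b,"front")
for lo in(1,0):
    a,b=[],[]
    for u in range(228,285):
        c=np.where(on[170:232,u])[0]
        if len(c): v=170+c[-1 if lo else 0]; a.append(Y[v,u]);b.append(X[v,u])
    fit(a,b,"side lo%d"%lo)
for lo in(1,0):
    a,b=[],[]
    for u in range(286,320):
        c=np.where(Z[165:215,u]>.13)[0]
        if len(c): v=165+c[-1 if lo else 0]; a.append(Y[v,u]);b.append(X[v,u])
    fit(a,b,"cover side lo%d"%lo)
c=im[150:250,210:340]; save(cv2.resize(c,(780,600),interpolation=cv2.INTER_CUBIC),"crop.png")
E
```

```text
shift [-0.3633 -0.0164  0.0544] turn units 9.103 pose [0.1939 0.5141 0.2045]
front deg -0.76 at mid 0.5264 0.2234 30 rms 0.0009
side lo1 deg 0.28 at mid 0.1108 0.4674 45 rms 0.00093
side lo0 deg 0.28 at mid 0.1197 0.593 42 rms 0.00196
cover side lo1 deg 0.47 at mid -0.0039 0.4844 29 rms 0.00057
cover side lo0 deg 0.2 at mid -0.0032 0.5734 30 rms 0.00095
```

View pics/crop.png

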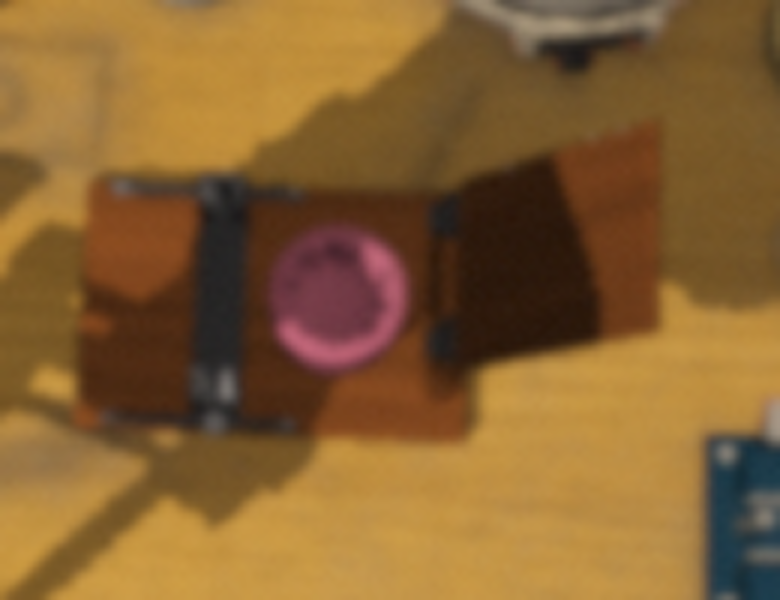

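Call:
{"name": "carry_out", "arguments": {
  "steps": [
    [[-0.03,-0.002,0],0.9,-1],
    [[-0.07,-0.004,0],1.8,-1],
    [[-0.11,-0.006,0],2.7,-1],
    [[-0.15,-0.008,0],3.6,-1],
    [[-0.19,-0.009,0],4.5,-1],
    [[-0.235,-0.011,0],5.5,-1],
    [[-0.275,-0.013,0],6.4,-1],
    [[-0.315,-0.015,0.02],7.3,-1],
    [[-0.363,-0.016,0.04],8.2,-1],
    [[-0.363,-0.016,0.054],9.1,-1]
  ]
}}

```text
time: 1.35
tool_pos: [0.5303, 0.369, 0.1485]
ee_rot: [-3.14, 0.003, 1.183]
wrist_force: [-0.7, 0.3, -0.7]
width: 0.0941
finger_force: 0.0
```

```bash
python3 - <<'E'
from h import *
go(.528,.3705,.061,68.3)
E
```

```text
shift [ 0.0008 -0.0026  0.0875] turn units -0.052 pose [0.5303 0.369  0.1485]
```

Call:
{"name": "carry_out", "arguments": {
  "steps": [
    [[0.0,-0.001,0.03],0,-1],
    [[0.0,-0.001,0.06],0,-1],
    [[0.0,-0.001,0.086],0,-1],
    [[0.0,-0.001,0.086],0,-1],
    [[0.0,-0.001,0.086],0,-1]
  ]
}}

```text
time: 1.98
tool_pos: [0.5276, 0.3721, 0.0663]
ee_rot: [3.141, -0.001, 1.193]
wrist_force: [-0.6, -1.3, -0.3]
width: 0.0939
finger_force: 0.0
```

```bash
python3 - <<'E'
from h import *
go(.528,.3705,.061,68.3)
E
```

```text
shift [-0.0014  0.0009  0.0053] turn units 0.003 pose [0.5276 0.3721 0.0663]
```

Call:
{"name": "carry_out", "arguments": {
  "steps": [
    [[-0.001,0.001,0.004],0,-1],
    [[-0.001,0.001,0.004],0,0],
    [[-0.001,0.001,0.004],0,1],
    [[-0.001,0.001,0.004],0,1],
    [[-0.001,0.001,0.004],0,1],
    [[-0.001,0.001,0.004],0,1],
    [[-0.001,0.001,0.004],0,1]
  ]
}}

```text
time: 2.85
tool_pos: [0.5278, 0.3705, 0.0615]
ee_rot: [-3.142, 0.0, 1.193]
wrist_force: [-0.1, 0.2, -0.1]
width: 0.0376
finger_force: 0.0
```

Call:
{"name": "carry_out", "arguments": {
  "steps": [
    [[0,0,0],0,1],
    [[0,0,0],0,1],
    [[0,0,0],0,1],
    [[0,0,0],0,1],
    [[0,0,0],0,1],
    [[0,0,0],0,1],
    [[0,0,0],0,1]
  ]
}}

```text
time: 3.72
tool_pos: [0.5278, 0.3706, 0.0615]
ee_rot: [3.142, -0.0, 1.193]
wrist_force: [-0.2, -0.5, -0.1]
width: 0.0079
finger_force: 30.0
```

Call:
{"name": "carry_out", "arguments": {
  "steps": [
    [[0,0,-0.03],0,1],
    [[0,0,-0.06],0,1],
    [[0,0,-0.09],0,1],
    [[-0.03,0.012,-0.09],1,1],
    [[-0.06,0.025,-0.09],2,1],
    [[-0.09,0.037,-0.09],3,1],
    [[-0.12,0.05,-0.09],4,1],
    [[-0.15,0.062,-0.09],5,1],
    [[-0.18,0.074,-0.09],6,1],
    [[-0.204,0.0835,-0.09],6.9,1]
  ]
}}

```text
time: 4.97
tool_pos: [0.5296, 0.1488, 0.1509]
ee_rot: [3.141, 0.001, -0.018]
wrist_force: [-0.1, -0.3, -1.9]
width: 0.0078
finger_force: 30.0
```

Call:
{"name": "carry_out", "arguments": {
  "steps": [
    [[0,0,0],0,1],
    [[0,0,0],0,1],
    [[0,0,0],0,1]
  ]
}}

```text
time: 5.35
tool_pos: [0.5299, 0.151, 0.1513]
ee_rot: [-3.141, 0.0, -0.01]
wrist_force: [0.3, -0.9, -1.8]
width: 0.0077
finger_force: 30.0
```

```bash
python3 - <<'E'
from h import *
o=robot.get_obs();print(o["ee_rot"],o["tool_pos"])
ims=[]
for n in("top","side"):
    s,P=snap(n); np.savez(n+"1.npz",P=P,im=s["image"],K=s["mtx"],R=s["R"],t=s["t"])
    # project the plate centre
    X=s["R"]@np.array([.53,.15,.09])+s["t"];u,v,_=s["mtx"]@X/X[2];u,v=int(u),int(v);print(n,u,v)
    ims.append(cv2.resize(s["image"][v-40:v+40,u-40:u+40],(400,400),interpolation=cv2.INTER_CUBIC))
save(np.hstack(ims),"held.png")
E
```

```text
[-3.14119215e+00  3.05235866e-04 -9.70691125e-03] [0.52991401 0.15104189 0.15130101]
top 246 195
side 266 199
```

View pics/held.png

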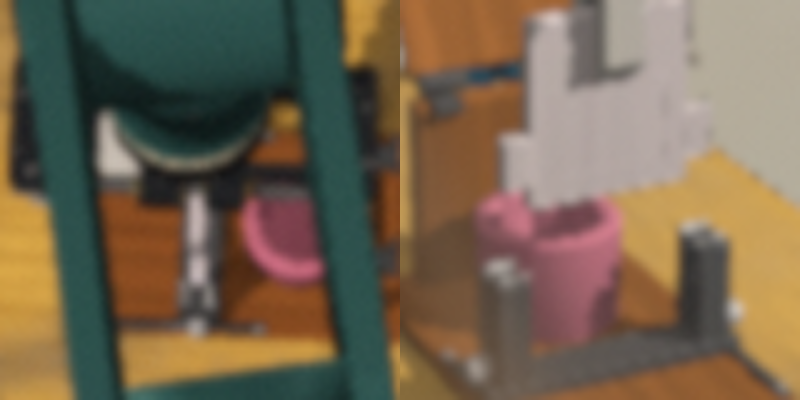

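The side crop shows the plate held above the posts: posts at (507,270) and (705,235), plate ears at (515,155) and (697,125). I'll measure plate against posts in the same view.

```bash
cat > rel.py <<'E'
from h import *
def rel(P,bot):
    X,Y,Z=P[159:239,226:306].reshape(-1,3).T
    def plane(m,n):
        x,y,z=X[m],Y[m],Z[m]
        y0=np.median(y); g=abs(y-y0)<.02; x,y,z=x[g],y[g],z[g]
        for _ in range(8):
            A=np.c_[np.ones(len(x)),x-.53,z-np.mean(z)];k=np.linalg.lstsq(A,y,rcond=None)[0]
            r=y-A@k; g=abs(r)<max(.0015,2*r.std()); 
            x,y,z=x[g],y[g],z[g]
        print(n,"y at x=.53:",k[0].round(4),"slope x deg",np.degrees(k[1]).round(2),"slope z deg",np.degrees(k[2]).round(2),len(x),"rms",r.std().round(4),"x",x.min().round(4),x.max().round(4),"z",z.min().round(4),z.max().round(4))
        return x,y,z
    f=(Y>.12)&(Y<.19)
    x,y,z=plane(f&(Z>bot+.004)&(Z<bot+.08)&(X>.47)&(X<.59),"plate")
    b=(z>bot+.013)&(z<bot+.031);c=(z>bot+.036)&(z<bot+.075)
    print(" ears x",np.percentile(x[b],[0,1,99,100]).round(4)," body x",np.percentile(x[c],[0,1,99,100]).round(4))
    for n,m in(("postL",X>.56),("postR",X<.50)):
        m=m&f&(Z>.025)&(Z<.064)&(X>.46)&(X<.60)
        h,e=np.histogram(Y[m],np.arange(.14,.18,.002));print(n,h.tolist())
        g=m&(Y>np.percentile(Y[m],99)-.006)
        x,y,z=X[g],Y[g],Z[g];print(n,"front y med",np.median(Y[g]).round(4),"x",np.percentile(x,[0,2,98,100]).round(4),len(x))
    g=f&(((X>.56)&(X<.6))|((X<.5)&(X>.46)))&(Z>.025)&(Z<.062)
    g&=(Y>.155)
    plane(g,"posts")
E
python3 - <<'E'
from rel import *
rel(np.load("side1.npz")["P"],.095)
rel(np.load("side0.npz")["P"],.095) if 0 else None
E
```

```text
plate y at x=.53: 0.1552 slope x deg -0.74 slope z deg 0.04 919 rms 0.0012 x 0.4811 0.5813 z 0.099 0.175
 ears x [0.4811 0.4819 0.58   0.5813]  body x [0.4833 0.4932 0.5685 0.5696]
postL [3, 7, 8, 4, 8, 6, 6, 8, 11, 19, 10, 40, 55, 8, 2, 0, 0, 0, 0]
postL front y med 0.1643 x [0.5724 0.5726 0.5882 0.5884] 110
postR [0, 2, 11, 17, 20, 4, 0, 2, 3, 6, 9, 21, 47, 33, 5, 0, 0, 0, 0]
postR front y med 0.1657 x [0.4739 0.4745 0.491  0.4923] 95
posts y at x=.53: 0.1647 slope x deg -0.92 slope z deg -1.33 181 rms 0.0011 x 0.4739 0.5884 z 0.025 0.0617
```

Call:
{"name": "carry_out", "arguments": {
  "steps": [
    [[0.0005,-0.002,0.01],0.02,1],
    [[0.0005,-0.002,0.02],0.02,1],
    [[0.0005,-0.002,0.03],0.02,1],
    [[0.0005,-0.002,0.03],0.02,1],
    [[0.0005,-0.002,0.036],0.02,1],
    [[0.0005,-0.002,0.042],0.02,1],
    [[0.0005,-0.002,0.046],0.02,1],
    [[0.0005,-0.002,0.046],0.02,1]
  ]
}}

```text
time: 6.45
tool_pos: [0.5303, 0.1521, 0.105]
ee_rot: [3.141, 0.001, -0.015]
wrist_force: [0.3, -0.1, -2.3]
width: 0.0077
finger_force: 30.0
```

Call:
{"name": "carry_out", "arguments": {
  "steps": [
    [[0,0,0.005],0,1],
    [[0,0,0.01],0,1],
    [[0,0.0005,0.015],0,1],
    [[0,0.001,0.019],0,1],
    [[0,0.001,0.023],0,1],
    [[0,0.001,0.026],0,1],
    [[0,0.001,0.026],0,1]
  ]
}}

```text
time: 7.32
tool_pos: [0.5321, 0.1517, 0.0822]
ee_rot: [-3.14, -0.005, -0.015]
wrist_force: [-1.5, -1.0, 6.4]
width: 0.0076
finger_force: 30.0
```

Call:
{"name": "carry_out", "arguments": {
  "steps": [
    [[0,0,0.003],0,1],
    [[0,0,0.006],0,1],
    [[0,0,0.008],0,1],
    [[0,0,0.009],0,1],
    [[0,0,0.009],0,1]
  ]
}}

```text
time: 7.95
tool_pos: [0.5321, 0.1516, 0.0735]
ee_rot: [-3.14, -0.005, -0.015]
wrist_force: [-1.8, -0.1, 8.5]
width: 0.0077
finger_force: 30.0
```

Call:
{"name": "carry_out", "arguments": {
  "steps": [
    [[0,0,0.001],0,1],
    [[0,0,0.002],0,1],
    [[0,0,0.003],0,1],
    [[0,0,0.003],0,1]
  ]
}}

```text
time: 8.45
tool_pos: [0.5323, 0.1517, 0.0734]
ee_rot: [-3.14, -0.006, -0.015]
wrist_force: [-5.3, -1.3, 19.9]
width: 0.0078
finger_force: 30.0
```

Call:
{"name": "carry_out", "arguments": {
  "steps": [
    [[0,0,0],0,1],
    [[0,0,-0.002],0,0],
    [[0,0,-0.002],0,0],
    [[0,0,-0.002],0,0],
    [[0,0,-0.002],0,0],
    [[0,0,-0.002],0,0],
    [[0,0,-0.03],0,0],
    [[0,0,-0.07],0,0],
    [[0,0,-0.12],0,0],
    [[0,0,-0.15],0,0]
  ]
}}

```text
time: 9.7
tool_pos: [0.5314, 0.1513, 0.2206]
ee_rot: [-3.141, -0.004, -0.015]
wrist_force: [-0.5, 0.2, -0.6]
width: 0.0468
finger_force: 0.0
```

```bash
python3 - <<'E'
from rel import *
s,P=snap("side");rel(P,.018)
q=P[159:239,226:306].reshape(-1,3)
q=q[(abs(q[:,1]-.152)<.015)&(q[:,2]>.09)&(q[:,2]<.12)]
for lo,hi in((.49,.51),(.51,.53),(.53,.55),(.55,.572)):
    m=(q[:,0]>lo)&(q[:,0]<hi);print(lo,"top z",np.percentile(q[m,2],[90,100]).round(4))
save(cv2.resize(s["image"][100:260,200:360],(600,600),interpolation=cv2.INTER_CUBIC),"home.png")
go(.53,.1,.28,0)
E
```

```text
plate y at x=.53: 0.1557 slope x deg -0.72 slope z deg -0.28 882 rms 0.0012 x 0.4701 0.5892 z 0.0223 0.0979
 ears x [0.4871 0.4891 0.5882 0.5884]  body x [0.4946 0.4954 0.5811 0.5884]
postL [4, 8, 7, 5, 7, 6, 8, 37, 27, 14, 17, 35, 47, 17, 1, 0, 0, 0, 0]
postL front y med 0.1643 x [0.573  0.5734 0.5889 0.589 ] 109
postR [0, 0, 2, 6, 6, 5, 5, 26, 22, 15, 2, 32, 50, 21, 5, 0, 0, 0, 0]
postR front y med 0.165 x [0.4732 0.4737 0.4908 0.4908] 101
posts y at x=.53: 0.1621 slope x deg -0.38 slope z deg 1.37 320 rms 0.0038 x 0.4652 0.5985 z 0.025 0.0619
0.49 top z [0.1047 0.1059]
0.51 top z [0.1042 0.1051]
0.53 top z [0.1049 0.106 ]
0.55 top z [0.1044 0.1062]
shift [-0.0016  0.0515 -0.0555] turn units -0.087 pose [0.533  0.1516 0.2246]
```

View pics/home.png

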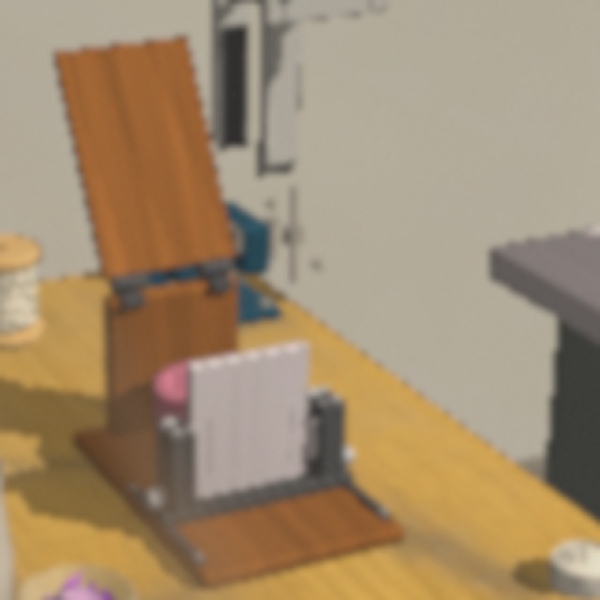

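The picture shows the plate home (centre at (250,420)), square between the posts. Cover still leans back, free edge at (125,45). Now going behind the cover with closed fingers.

Call:
{"name": "carry_out", "arguments": {
  "steps": [
    [[0,0,-0.04],0,1],
    [[0,0,-0.08],0,1],
    [[0,0.04,-0.085],0,1],
    [[0,0.08,-0.085],0,1],
    [[0,0.12,-0.085],0,1],
    [[0,0.16,-0.085],0,1],
    [[0,0.2,-0.085],0,1],
    [[0,0.245,-0.085],0,1],
    [[0,0.245,-0.085],0,1],
    [[0,0.245,-0.085],0,1]
  ]
}}

```text
time: 11.0
tool_pos: [0.5267, -0.0934, 0.3017]
ee_rot: [-3.14, 0.001, -0.015]
wrist_force: [0.3, -0.4, -0.2]
width: 0.0006
finger_force: 0.0
```

Call:
{"name": "carry_out", "arguments": {
  "steps": [
    [[0,0,0.03],0,1],
    [[0,0,0.06],0,1],
    [[0,0,0.085],0,1],
    [[0,0,0.085],0,1],
    [[0,0,0.085],0,1]
  ]
}}

```text
time: 11.62
tool_pos: [0.5274, -0.0931, 0.2186]
ee_rot: [3.141, -0.002, -0.014]
wrist_force: [-0.0, 0.2, 0.7]
width: 0.0006
finger_force: 0.0
```

Call:
{"name": "carry_out", "arguments": {
  "steps": [
    [[0,-0.015,0],0,1],
    [[0,-0.03,0],0,1],
    [[0,-0.04,0],0,1],
    [[0,-0.05,-0.002],0,1],
    [[0,-0.06,-0.004],0,1],
    [[0,-0.07,-0.006],0,1],
    [[0,-0.08,-0.008],0,1],
    [[0,-0.09,-0.01],0,1],
    [[0,-0.1,-0.012],0,1],
    [[0,-0.11,-0.014],0,1]
  ]
}}

```text
time: 12.88
tool_pos: [0.5282, 0.017, 0.2309]
ee_rot: [-3.141, 0.001, -0.015]
wrist_force: [0.1, -0.3, -1.2]
width: 0.0005
finger_force: 0.6
```

Call:
{"name": "carry_out", "arguments": {
  "steps": [
    [[0,-0.013,0],0,1],
    [[0,-0.026,0],0,1],
    [[0,-0.038,0.001],0,1],
    [[0,-0.054,0.005],0,1],
    [[0,-0.068,0.012],0,1],
    [[0,-0.082,0.021],0,1],
    [[0,-0.094,0.0325],0,1],
    [[0,-0.105,0.044],0,1],
    [[0,-0.114,0.056],0,1],
    [[0,-0.121,0.07],0,1]
  ]
}}

```text
time: 14.12
tool_pos: [0.5303, 0.1378, 0.1606]
ee_rot: [-3.141, -0.0, -0.015]
wrist_force: [-0.6, -0.6, 1.2]
width: 0.0002
finger_force: 0.5
```

```bash
python3 - <<'E'
from h import *
s,P=snap("side")
save(cv2.resize(s["image"][100:260,200:360],(600,600),interpolation=cv2.INTER_CUBIC),"fold.png")
print(robot.get_obs()["wrist_force"],robot.get_obs()["tool_pos"])
E
```

```text
[ 0.24260302  1.18792036 -0.85426239] [0.52910704 0.13825896 0.15809313]
```

View pics/fold.png

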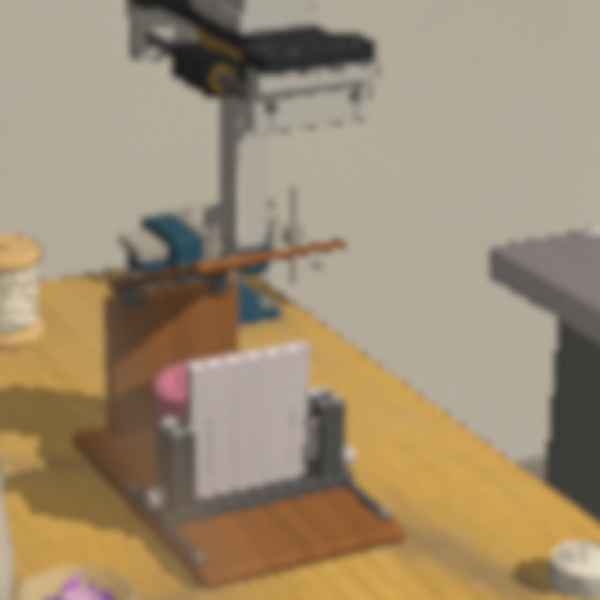

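The cover is folded to roughly 20°, with the fingers on its back at (240,255). Pressing on down to the stop.

Call:
{"name": "carry_out", "arguments": {
  "steps": [
    [[0,-0.004,0.01],0,1],
    [[0,-0.007,0.02],0,1],
    [[0,-0.009,0.03],0,1],
    [[0,-0.01,0.036],0,1],
    [[0,-0.01,0.041],0,1],
    [[0,-0.01,0.044],0,1],
    [[0,-0.01,0.044],0,1]
  ]
}}

```text
time: 15.05
tool_pos: [0.5305, 0.1469, 0.1173]
ee_rot: [3.141, 0.0, -0.015]
wrist_force: [0.7, -0.4, 0.3]
width: 0.0003
finger_force: 0.0
```

Call:
{"name": "carry_out", "arguments": {
  "steps": [
    [[0,0,0.002],0,1],
    [[0,0,0.004],0,1],
    [[0,0,0.005],0,1],
    [[0,0,0.005],0,1]
  ]
}}

```text
time: 15.55
tool_pos: [0.5308, 0.147, 0.1151]
ee_rot: [-3.142, -0.002, -0.015]
wrist_force: [-3.9, -1.8, 8.8]
width: 0.0001
finger_force: 4.5
```

On the stop (8.8 N at z 0.115). Lifting off and checking.

Call:
{"name": "carry_out", "arguments": {
  "steps": [
    [[0,0,-0.01],0,1],
    [[0,0,-0.04],0,1],
    [[0,0,-0.08],0,1],
    [[0,0,-0.12],0,1],
    [[0,0,-0.15],0,1],
    [[0,0,-0.15],0,1],
    [[0,0,-0.15],0,1]
  ]
}}

```text
time: 16.42
tool_pos: [0.53, 0.147, 0.2608]
ee_rot: [3.141, 0.002, -0.015]
wrist_force: [-0.0, -0.7, 0.3]
width: 0.0004
finger_force: 0.0
```

```bash
python3 - <<'E'
from h import *
s,P=snap("side")
q=P[100:260,200:360].reshape(-1,3);q=q[(q[:,2]>.106)&(q[:,2]<.14)&(abs(q[:,0]-.53)<.043)&(q[:,1]>.045)&(q[:,1]<.19)]
A=np.c_[np.ones(len(q)),q[:,1]-.12,q[:,0]-.53];print(len(q),np.linalg.lstsq(A,q[:,2],rcond=None)[0])
save(cv2.resize(s["image"][100:260,200:360],(600,600),interpolation=cv2.INTER_CUBIC),"end.png")
E
```

```text
1047 [ 0.11583054 -0.00927294 -0.00118293]
```

View pics/end.png

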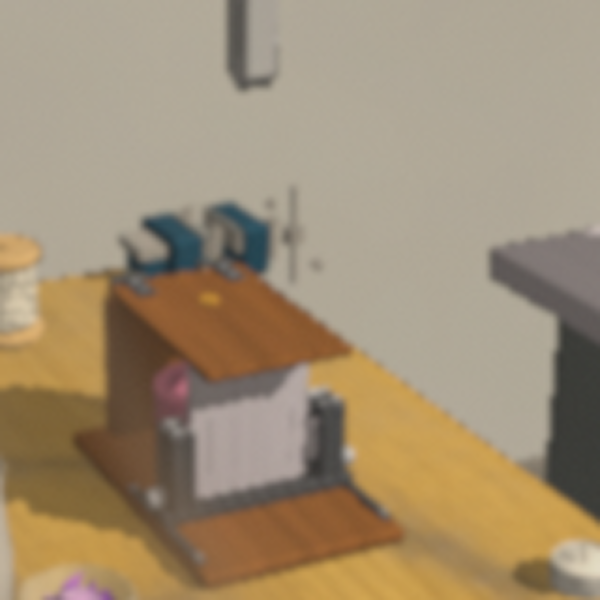

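The cover lies level over the plate (about (230,320)), slope within noise, the plate is still home, and the gripper is clear.

```bash
python3 -c "
from bench import robot
print(robot.close_job())"
```

```text
the job is handed in; nothing more can be done
None
```

The plate is fully home in the clip slots, upright and square, the cover lies level on its stop over it, and the job is handed in at about 16.5 s; the spool, tealight and jar were not touched.

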